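# Uncover the joining jig and hold a clay tube ready over its pad

## Task

Slide the damp hood of the joining jig all the way to its end stop so that the scored clay pad is uncovered. Then pick up the hollow square clay tube, carry it across to the jig past the glaze pots without disturbing them or the bowl, and hold it upright about 10 mm above the scored square on the pad, centred and with its sides parallel to the square, so that slip can be brushed in underneath. The tube must never touch the jig; finish while still holding it there in the gripper, hanging still - do not lower it or let go.

Things in the scene. Friction and masses are not known exactly. Their poses are not given: they have to be found in the camera images.
- joining_jig: Fixed low plywood jig, 110 x 250 mm, base 16 mm thick, on the table left of the two pots. Origin: centre of its underside; x across it (about away from the robot), y along its rails (about to the robot's left), z up. Low rails (top at 24 mm) lie 47 mm either side of the centre line. The pad is near the -y end; a dark wooden end stop bar (86 x 14 mm, top at 36 mm) stands at y = +99 mm.
- pad_top (a point): Centre of the top of the scored clay pad, 30 mm above the table, fixed on the jig at x = 0, y = -65 mm; axes as the jig's. The pad is a flat clay slab 64 x 64 mm with a square of about 46 mm scored in its top, sides along the jig's x and y. Once the hood is open nothing within 50 mm of its centre stands higher than the pad.
- damp_hood (a joint): Position in m of the hood along the rails, along the jig's +y: 0 = centred over the pad, 0.115 = against the end stop, pad fully uncovered. It starts somewhere between 0 and 0.03. Sliding friction about 1.5 N; it stays where it is left.
- hood_grip (a point): Centre of the top of the hood's dark wooden grip bar; moves with the hood; axes as the jig's. The hood is a plain wooden cover 100 mm (jig x) x 84 mm (jig y), its flat roof 51 mm above the table. The bar stands upright on the roof: 14 mm thick along the jig's x, 46 mm long along its y, 30 mm tall, top 81 mm above the table.
- square_tube: The loose piece to carry: hollow square tube of leather-hard clay, plain clay colour, 46 x 46 mm outside, 34 mm tall, open at top and bottom, walls about 9 mm, about 60 g. Stands upright on the table to the right of the pots (a like tube far back on the white board is not meant). Origin: centre of its underside; x and y square to its flat outer sides, z up.
- bowl: Bystander: loose round pinched clay bowl, 68 mm wide, 36 mm tall, on the table to the right of the pots; it and the square tube stand about 120 mm apart and may have changed places. Origin: centre of its underside.
- pot_near: Bystander: loose lidded glaze pot, 61 mm wide, 73 mm tall, between tube and jig, the one nearer the robot. Origin: centre of its underside.
- pot_far: Bystander: loose lidded glaze pot, 60 mm wide, 69 mm tall, between tube and jig, the one farther from the robot. Origin: centre of its underside.

How it is judged:
On the way, in this order (a step that is already met when the one before it is completed fails the run):
1. the hood is slid against its end stop (value of joint damp_hood above 0.109 m), for 0.2 s.
2. the square tube is lifted clear in the gripper (height (world z) of square_tube above 0.03 m and contact force between square_tube and the fingers above 0.5 N), for 0.2 s.
At the end, for the whole second after the job is handed in: Hood within 8 mm of its end stop; tube still and upright (0.12 rad) in the fingers, touching nothing of the jig, underside 3 to 20 mm above the pad, centred within 8 mm, sides within 0.15 rad of the scored square (any quarter turn); bowl and pots upright, moved under 15 mm (value of joint damp_hood above 0.107 m and z of square_tube in the frame of pad_top between 0.003 and 0.02 m and horizontal distance between square_tube and pad_top below 0.008 m and angle between square_tube's own z axis and vertical below 0.12 rad and (angle between the x axis of square_tube and the x axis of pad_top, either way round below 0.15 rad or angle between the x axis of square_tube and the y axis of pad_top, either way round below 0.15 rad) and contact force between square_tube and the fingers above 0.5 N and contact force between square_tube and joining_jig below 0.1 N and linear speed of square_tube below 0.02 m/s and angular speed of square_tube below 0.2 rad/s and distance of each of bowl, pot_near, pot_far from where it was at the start of the episode below 0.015 m and angle between each of bowl, pot_near, pot_far's own z axis and vertical below 0.1 rad); the arm keeps its last pose, push and grip.
It fails at once if the tube touches the jig or its hood (contact force between square_tube and joining_jig above 0.5 N).
It fails at once if the bowl or a pot is pushed away or tipped (distance of any of bowl, pot_near, pot_far from where it was at the start of the episode above 0.015 m or angle between any of bowl, pot_near, pot_far's own z axis and vertical above 0.2 rad).
It also fails if it takes over 56 s, if anything falls off the work surface, if the arm or the gripper's body presses on something with over 40 N, if the wrist force passes 120 N, or if a joint passes its speed limit or range.

## Robot

A 6-joint arm with a two-finger parallel gripper is mounted at the origin on a cart in front of the work surface, level with it; the furniture and walls round the work are solid. World frame = base frame: x ahead of the robot, y to its left, z up, the work surface at z = 0. Lengths are in m, angles in rad, forces in N, time in s.
With the tool pointing down it reaches from about 0.225 to 0.875 m from the base axis. Payload 3.4 kg.
Tool frame: the origin (TCP) lies at the very end of the fingers, on their centre line; the grasp point (between the pads) lies behind it (manip.grasp_offset is the z of the grasp point in the tool frame, in m); z points along the fingers, y is the line along which they close (so a half turn about z gives the same grasp; the last joint's range is limited). The gripper opens to 85 mm and grips with 20 to 120 N. Pads are 22 mm wide; open, the fingers measure 114 mm over their backs; the gripper's body (76 mm by 85 mm) begins 54 mm behind the grasp point. The pads swing forward as they close: fully open they stand 13 mm farther back than shut.
Start: joints at [1.028, 0.276, 1.505, -0, 1.361, -0.121], TCP at [0.235, 0.525, 0.231] pointing down, gripper open.
Joint ranges: [-2.89, 2.89], [-0.75, 2.08], [0.22, 2.7], [-1.18, 4.32], [0.11, 2.71], [-2.7, 2.7]. Speed limits (rad/s): [2.57, 2.57, 3.14, 3.14, 3.14, 3.14].

## Interface

Orientations are given as a unit quaternion [w, x, y, z].
In Python, from rig import manip gives the robot as it stands.
- The arm moves only by the shell command python3 -m pendant 'ROWS' [FORCE]. ROWS is JSON, a list of rows, each an object of numbers: "dx", "dy", "dz": the shift along the tool's x, y, z in m; "rx", "ry", "rz": the turn, a rotation vector about the tool's x, y, z in degrees; "hand": the finger opening in m, from 0 to 0.0854. In form: [{"dx": .., "dy": .., "dz": .., "rx": .., "ry": .., "rz": .., "hand": ..}, ...]. A call has 1 to 12 rows; each row shifts and turns the commanded pose from where the row before left it, along the tool's axes as they then stand; what a row does not reach is not made up. A row lasts 1/12 s, in which the tool goes at most 41.7 mm and 7.16 degrees, less where a joint would pass 70% of its speed; a pose out of reach is approached as far as the arm can. A call is refused whole if a number of a shift passes 0.0417 or a number of a turn 7.16, either way. A call with a gripper value outside its range is refused whole. The fingers move at their own pace and stop on an object; FORCE is the grip in N (left out, the last holds). Time passes only in rows, so rows that do not move let the fingers close. It gives the time, the measured TCP pose, the force, the opening and the grip force at its end, in the units of the state.
- manip.get_state(): the state, without advancing time (a new reading comes with each control period).
- manip.get_image(name): name is "scene" or "top" or "wrist"; returns a dict with "frame" (400x640x3 uint8, red, green, blue), "fx", "fy", "cx", "cy" (pixels), "position" and "attitude" of the camera in the world; the wrist camera has in their place "mount" (4x4, takes a point from camera to tool coordinates, whose origin is the TCP and whose axes are the flange's). Camera axes: x right, y up, looking along -z (the intrinsics and any distortion apply to the point x, -y, -z); pixel columns grow to the right and rows downward; lengths in m; the calibration is good to about 2 mm. The wrist camera is an equidistant fisheye: a pixel r from the principal point sees the ray r / f radians off the axis. A picture is of the moment at which its call begins: read the wrist's pose just before it. There is no depth.
- manip.sign_off(): hands the job in; it is judged then, once.
The state is a dict: "clock": time; "qpos": joint angles; "qd": joint speeds; "effort": joint torques, N m; "position": TCP position; "ee_rot": TCP orientation; "contact_force": force on the tool from outside, world axes, zero at the start; "moment": the same for the moment, N m; "width": finger opening in m; "gripper_force": force on a finger pad.
Only numpy, scipy, OpenCV 4.12 (cv2) and the standard library are available. Lean on these libraries where they do the work, as an engineer would, in place of code of your own. Each camera call takes 0.05 s, during which the arm holds its last target. There are 200 camera calls.

## Working session

There is one attempt and no reset: what is moved stays moved. The work goes in short steps, Python scripts to look and compute and a shell command to move; the robot and the scene stay as the last step left them, time stands still between calls to the robot, and variables do not carry over. Pictures are saved under pics/ and viewed, at most 10 in all, crops included, and the job is handed in when it is done.

```bash
mkdir -p pics; ls
python3 - <<'E'
from rig import manip
import cv2,numpy as np,pickle
s=manip.get_state();print(s, manip.grasp_offset)
d={}
for n in ("scene","top","wrist"):
    i=manip.get_image(n);d[n]=i
    cv2.imwrite(f"pics/{n}0.png",i["frame"][:,:,::-1])
    print(n,{k:v for k,v in i.items() if k!="frame"})
pickle.dump((s,d),open("d0.pkl","wb"))
E
```

```text
pics
{'clock': 0.0, 'qpos': array([ 1.02802836e+00,  2.76598566e-01,  1.50616775e+00,  1.59772951e-05,
        1.36064866e+00, -1.20984596e-01]), 'qd': array([-0.00100792, -0.0005573 , -0.00050802, -0.00053119, -0.00039353,
       -0.00057356]), 'effort': array([-1.54516871e-03, -4.16774368e+01, -2.45803535e+01, -2.90772969e-04,
        1.11418316e-02, -2.76962044e-05]), 'position': array([0.23511575, 0.5241566 , 0.23042386]), 'ee_rot': array([-3.04256397e-04,  2.09333463e-01,  9.77843889e-01, -8.58893603e-04]), 'contact_force': array([0.47352502, 0.3857418 , 0.44221328]), 'moment': array([-0.03787982,  0.04257956,  0.04515269]), 'gripper_force': 0.0, 'width': 0.08529071919419351} -0.0187
scene {'fx': 404.9997921299792, 'fy': 404.9997921299792, 'cx': 322.47455306526103, 'cy': 201.36543229203514, 'position': array([-0.03102131,  0.32518023,  0.61054556]), 'attitude': array([-0.3468695 , -0.17660052,  0.40820375,  0.82575027])}
top {'fx': 418.4154726133825, 'fy': 418.4154726133825, 'cx': 323.72681011407076, 'cy': 195.76038946948154, 'position': array([ 0.27218307, -0.15526527,  0.93538122]), 'attitude': array([-0.70327776, -0.07485457,  0.06535606,  0.70393591])}
wrist {'fx': 309.70691628693146, 'fy': 309.70691628693146, 'cx': 323.48709205108196, 'cy': 203.14590463329034, 'mount': array([[-2.75649328e-04,  9.64219834e-01,  2.65103820e-01,
         6.79740370e-02],
       [ 9.99999710e-01,  4.54112831e-04, -6.11893673e-04,
         7.00703843e-04],
       [-7.10387063e-04,  2.65103575e-01, -9.64219679e-01,
        -1.42553657e-01],
       [ 0.00000000e+00,  0.00000000e+00,  0.00000000e+00,
         1.00000000e+00]])}
```

View pics/top0.png

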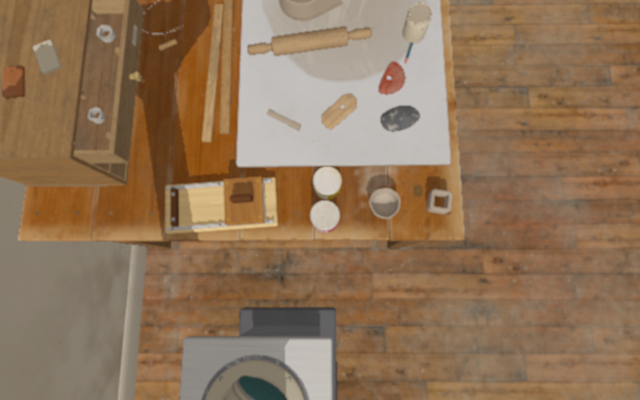

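View pics/scene0.png

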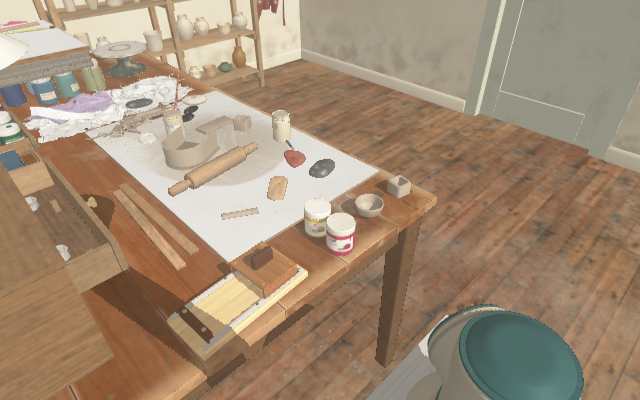

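The top view shows the jig at about (220,205), the grip bar at (241,198), the end stop at (174,208), the pots at (327,182) and (325,215), the bowl at (385,203) and the tube at (440,202). I'll enlarge that strip.

```bash
cat > h.py <<'E'
import numpy as np,cv2
from scipy.spatial.transform import Rotation as R
def rot(q): return R.from_quat(np.r_[q[1:],q[0]]).as_matrix()
def ray(im,u,v,s=None):
    if "mount" in im:
        a=np.array([u-im["cx"],v-im["cy"]]);r=np.hypot(*a);t=r/im["fx"]
        d=np.array([np.sin(t)*a[0]/r,-np.sin(t)*a[1]/r,-np.cos(t)]) if r>0 else np.array([0,0,-1.])
        M=np.eye(4);M[:3,:3]=rot(s["ee_rot"]);M[:3,3]=s["position"];M=M@im["mount"]
        return M[:3,3],M[:3,:3]@d
    return im["position"],rot(im["attitude"])@np.array([(u-im["cx"])/im["fx"],-(v-im["cy"])/im["fy"],-1])
def onz(im,u,v,z,s=None):
    o,d=ray(im,u,v,s);return (o+d*(z-o[2])/d[2])[:2]
def proj(im,P,s=None):
    if "mount" in im:
        M=np.eye(4);M[:3,:3]=rot(s["ee_rot"]);M[:3,3]=s["position"];M=M@im["mount"]
        c=M[:3,:3].T@(np.array(P)-M[:3,3]);h=np.hypot(c[0],c[1]);t=np.arctan2(h,-c[2])*im["fx"]
        return np.array([im["cx"]+t*c[0]/h,im["cy"]-t*c[1]/h])
    c=rot(im["attitude"]).T@(np.array(P)-im["position"])
    return np.array([im["cx"]-im["fx"]*c[0]/c[2],im["cy"]+im["fy"]*c[1]/c[2]])
E
python3 - <<'E'
import pickle,cv2,numpy as np
from h import *
s,d=pickle.load(open("d0.pkl","rb"));t=d["top"]
for n,u,v,z in [("grip",241,198,.081),("stop",174,208,.036),("potf",327,182,.069),("potn",325,215,.073),("bowl",385,203,.036),("tube",440,202,.034),("jTL",165,183,.016),("jBR",277,229,.016)]: print(n,onz(t,u,v,z).round(3))
f=t["frame"][:,:,::-1]
c=f[165:245,155:285]; c2=f[165:245,300:465]
a=cv2.resize(c,None,fx=6,fy=6,interpolation=cv2.INTER_CUBIC)[:, :780]
b=cv2.resize(c2,None,fx=4.7,fy=4.7,interpolation=cv2.INTER_CUBIC)[:200*2-30+6, :780]
a=cv2.resize(c,None,fx=4.5,fy=4.5,interpolation=cv2.INTER_CUBIC)
w=800;z=np.zeros((600,w,3),np.uint8)
z[:360,:585]=a[:360,:585]; b=cv2.resize(f[180:230,300:460],None,fx=4.5,fy=4.5,interpolation=cv2.INTER_CUBIC);z[365:590,:720]=b
cv2.imwrite("pics/topcrop.png",z)
E
```

```text
grip [0.44  0.029]
stop [0.427 0.185]
potf [ 0.476 -0.15 ]
potn [ 0.405 -0.146]
bowl [ 0.437 -0.277]
tube [ 0.439 -0.397]
jTL [0.488 0.217]
jBR [ 0.383 -0.04 ]
```

View pics/topcrop.png

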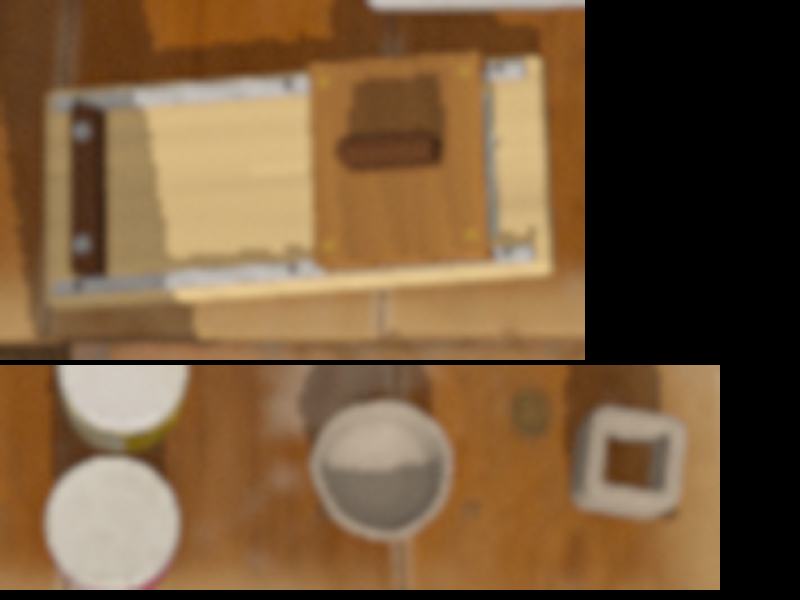

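View pics/wrist0.png

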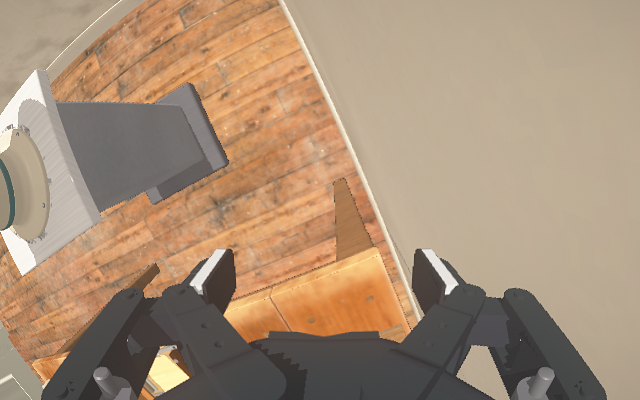

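The crop shows the jig base's top corners at about (45,92), (540,56), (552,272) and (48,306), and the bar from (337,153) to (441,147). The bowl is at (381,470) and the tube at (630,460), slightly turned. The wrist view shows no work items yet.

```bash
cat >> h.py <<'E'
def plan(s,target,yaw):
    """delta in tool axes to target; rz (deg) so that tool y points along world yaw (mod 180)"""
    M=rot(s["ee_rot"]);d=M.T@(np.array(target)-s["position"])
    c=np.arctan2(M[1,1],M[0,1]); e=(yaw-c+np.pi/2)%np.pi-np.pi/2
    tilt=M.T@np.cross(M[:,2],[0,0,-1])
    print("pos",s["position"].round(4),"d_tool",d.round(4),"rz",-np.degrees(e).round(2),"tilt fix deg",np.degrees(tilt).round(2),"q6",s["qpos"][5].round(2))
E
python3 - <<'E'
import pickle
from h import *
s,d=pickle.load(open("d0.pkl","rb"));t=d["top"]
g=lambda X,Y,z,u0=155,v0=165: onz(t,(X+.5)/4.5-.5+u0,(Y+.5)/4.5-.5+v0,z)
c=np.array([g(*p,.016) for p in [(45,92),(540,56),(552,272),(48,306)]])
print(c.round(4),"ctr",c.mean(0).round(4),"len",np.linalg.norm(c[0]-c[1]),np.linalg.norm(c[1]-c[2]))
yv=(c[0]-c[1])+(c[3]-c[2]);a=np.arctan2(-yv[0],yv[1]);print("jig yaw",np.degrees(a))
xj=np.array([np.cos(a),np.sin(a)]);yj=np.array([-xj[1],xj[0]]);o=c.mean(0)
b=np.array([g(337,145,.081),g(441,138,.081)]);print("bar",b.mean(0).round(4),np.linalg.norm(b[0]-b[1]))
print("bar in jig",(b.mean(0)-o)@xj,(b.mean(0)-o)@yj, "pad",o-.065*yj)
plan(s,[*b.mean(0),.2],a)
for n,X,Y in(("tube",638,455),("bowl",381,465)): print(n,g(X,Y-365,.034,300,180).round(4))
E
```

```text
[[ 0.4828  0.2176]
 [ 0.5007 -0.0315]
 [ 0.3913 -0.04  ]
 [ 0.3748  0.208 ]] ctr [0.4374 0.0885] len 0.24978782716709627 0.1097287950907318
jig yaw 3.960145264252912
bar [0.4439 0.029 ] 0.04837741701868074
bar in jig 0.0023767726128448427 -0.059851175730216796 pad [0.441913   0.02367444]
pos [0.2351 0.5242 0.2304] d_tool [-0.3932 -0.3662  0.031 ] rz 61.87 tilt fix deg [-0.1  -0.01  0.  ] q6 -0.12
tube [ 0.4444 -0.4002]
bowl [ 0.4398 -0.2755]
```

```bash
python3 -m pendant '[{"dx":-0.024,"dy":-0.022},{"dx":-0.024,"dy":-0.022},{"dx":-0.024,"dy":-0.022},{"dx":-0.024,"dy":-0.022},{"dx":-0.024,"dy":-0.022},{"dx":-0.024,"dy":-0.022},{"dx":-0.024,"dy":-0.022},{"dx":-0.024,"dy":-0.022},{"dx":-0.024,"dy":-0.022},{"dx":-0.024,"dy":-0.022},{"dx":-0.024,"dy":-0.022},{"dx":-0.024,"dy":-0.022}]' && python3 -m pendant '[{"dx":-0.024,"dy":-0.022},{"dx":-0.024,"dy":-0.022},{"dx":-0.024,"dy":-0.022},{"dx":-0.024,"dy":-0.022},{"rz":6.2},{"rz":6.2},{"rz":6.2},{"rz":6.2},{"rz":6.2},{"rz":6.2},{"rz":6.2},{"rz":6.2}]' && python3 -m pendant '[{"rz":6.2},{"rz":6.2},{},{}]'
python3 - <<'E'
from h import *
from rig import manip
import pickle
s=manip.get_state();im=manip.get_image("wrist");pickle.dump((s,im),open("w1.pkl","wb"))
cv2.imwrite("pics/w1.png",im["frame"][:,:,::-1])
plan(s,[.4439,.029,.15],np.radians(3.96))
print(proj(im,[.4439,.029,.081],s))
E
```

```text
pos [0.2352 0.5243 0.2306] d_tool [-0.3932 -0.3663  0.0811] rz 61.87 tilt fix deg [-0.08 -0.01  0.  ] q6 -0.12
[124.42444154 402.34014946]invalid input
```

View pics/w1.png

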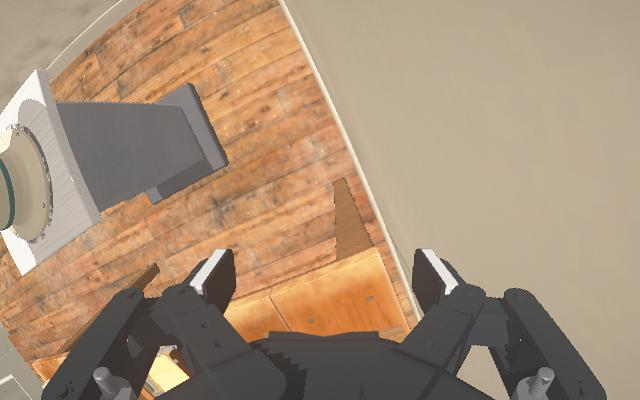

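The view hasn't changed because the call was refused, probably since every key has to be present. Trying one full row.

```bash
python3 -m pendant '[{"dx":-0.024,"dy":-0.022,"dz":0,"rx":0,"ry":0,"rz":0,"hand":0.085}]'
```

```text
clock: 0.28
position: [0.2473, 0.4986, 0.2307]
ee_rot: [-0.001, 0.208, 0.978, 0.002]
contact_force: [0.4, -0.1, 1.3]
width: 0.0848
gripper_force: 0.0
```

```bash
python3 -m pendant '[{"dx":-0.024,"dy":-0.022,"dz":0,"rx":0,"ry":0,"rz":0,"hand":0.085},{"dx":-0.024,"dy":-0.022,"dz":0,"rx":0,"ry":0,"rz":0,"hand":0.085},{"dx":-0.024,"dy":-0.022,"dz":0,"rx":0,"ry":0,"rz":0,"hand":0.085},{"dx":-0.024,"dy":-0.022,"dz":0,"rx":0,"ry":0,"rz":0,"hand":0.085},{"dx":-0.024,"dy":-0.022,"dz":0,"rx":0,"ry":0,"rz":0,"hand":0.085},{"dx":-0.024,"dy":-0.022,"dz":0,"rx":0,"ry":0,"rz":0,"hand":0.085},{"dx":-0.024,"dy":-0.022,"dz":0,"rx":0,"ry":0,"rz":0,"hand":0.085},{"dx":-0.024,"dy":-0.022,"dz":0,"rx":0,"ry":0,"rz":0,"hand":0.085},{"dx":-0.024,"dy":-0.022,"dz":0,"rx":0,"ry":0,"rz":0,"hand":0.085},{"dx":-0.024,"dy":-0.022,"dz":0,"rx":0,"ry":0,"rz":0,"hand":0.085},{"dx":-0.024,"dy":-0.022,"dz":0,"rx":0,"ry":0,"rz":0,"hand":0.085},{"dx":-0.024,"dy":-0.022,"dz":0,"rx":0,"ry":0,"rz":0,"hand":0.085}]' && python3 -m pendant '[{"dx":-0.024,"dy":-0.022,"dz":0,"rx":0,"ry":0,"rz":0,"hand":0.085},{"dx":-0.024,"dy":-0.022,"dz":0,"rx":0,"ry":0,"rz":0,"hand":0.085},{"dx":-0.024,"dy":-0.022,"dz":0,"rx":0,"ry":0,"rz":0,"hand":0.085},{"dx":0,"dy":0,"dz":0,"rx":0,"ry":0,"rz":6.2,"hand":0.085},{"dx":0,"dy":0,"dz":0,"rx":0,"ry":0,"rz":6.2,"hand":0.085},{"dx":0,"dy":0,"dz":0,"rx":0,"ry":0,"rz":6.2,"hand":0.085},{"dx":0,"dy":0,"dz":0,"rx":0,"ry":0,"rz":6.2,"hand":0.085},{"dx":0,"dy":0,"dz":0,"rx":0,"ry":0,"rz":6.2,"hand":0.085},{"dx":0,"dy":0,"dz":0,"rx":0,"ry":0,"rz":6.2,"hand":0.085},{"dx":0,"dy":0,"dz":0,"rx":0,"ry":0,"rz":6.2,"hand":0.085},{"dx":0,"dy":0,"dz":0,"rx":0,"ry":0,"rz":6.2,"hand":0.085},{"dx":0,"dy":0,"dz":0,"rx":0,"ry":0,"rz":6.2,"hand":0.085}]' && python3 -m pendant '[{"dx":0,"dy":0,"dz":0,"rx":0,"ry":0,"rz":6.2,"hand":0.085},{"dx":0,"dy":0,"dz":0,"rx":0,"ry":0,"rz":0,"hand":0.085},{"dx":0,"dy":0,"dz":0,"rx":0,"ry":0,"rz":0,"hand":0.085}]'
python3 - <<'E'
from h import *
from rig import manip
import pickle
s=manip.get_state();im=manip.get_image("wrist");pickle.dump((s,im),open("w1.pkl","wb"))
cv2.imwrite("pics/w1.png",im["frame"][:,:,::-1])
plan(s,[.4439,.029,.15],np.radians(3.96))
print(proj(im,[.4439,.029,.081],s))
E
```

```text
clock: 1.28
position: [0.4032, 0.1344, 0.2314]
ee_rot: [0.0, 0.209, 0.978, 0.0]
contact_force: [0.3, 0.2, -0.5]
width: 0.0847
gripper_force: 0.0
clock: 2.28
position: [0.4415, 0.0463, 0.2312]
ee_rot: [-0.0, 0.645, 0.764, -0.0]
contact_force: [0.2, -0.2, -0.4]
width: 0.085
gripper_force: 0.0
clock: 2.53
position: [0.4415, 0.0463, 0.2312]
ee_rot: [-0.0, 0.682, 0.731, -0.0]
contact_force: [0.2, 0.4, -0.3]
width: 0.0849
gripper_force: 0.0
pos [0.4415 0.0463 0.2312] d_tool [-0.0174  0.0012  0.0812] rz 0.03 tilt fix deg [-0.01 -0.01  0.  ] q6 -0.12
[325.09572454 208.29459723]
```

View pics/w1.png

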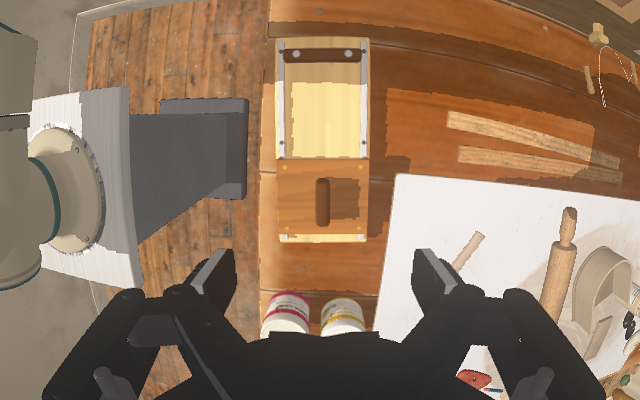

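The wrist view shows the bar from (316,177) to (329,227), the stop at (322,55) and the hood at (322,198), which agrees with the prediction to within a few pixels.

Run:
```python
from h import *
import pickle
s,im=pickle.load(open("w1.pkl","rb"))
bar=onz(im,322.5,203,.081,s);print("bar",bar, onz(im,322.5,178,.081,s),onz(im,322.5,227,.081,s))
c=np.array([onz(im,*p,.016,s) for p in [(276,38),(370,38),(367,242),(280,242)]]);print(c.round(4))
print("stop",onz(im,322.5,55,.036,s))
plan(s,[*bar,.057],np.radians(3.96))
```

```text
bar [0.44098067 0.0342147 ] [0.4392744  0.05905467] [0.4426868  0.00931766]
[[ 0.3751  0.2091]
 [ 0.483   0.2165]
 [ 0.5013 -0.0303]
 [ 0.3923 -0.0378]]
stop [0.43037819 0.18623728]
pos [0.4415 0.0463 0.2312] d_tool [-0.012  -0.0013  0.1742] rz 0.03 tilt fix deg [-0.01 -0.01  0.  ] q6 -0.12
```

```bash
python3 -m pendant '[{"dx":-0.014,"dy":-0.001,"dz":0.01,"rx":0,"ry":0,"rz":0,"hand":0.06},{"dx":0,"dy":0,"dz":0.03,"rx":0,"ry":0,"rz":0,"hand":0.06},{"dx":0,"dy":0,"dz":0.03,"rx":0,"ry":0,"rz":0,"hand":0.06},{"dx":0,"dy":0,"dz":0.03,"rx":0,"ry":0,"rz":0,"hand":0.06},{"dx":0,"dy":0,"dz":0.03,"rx":0,"ry":0,"rz":0,"hand":0.06},{"dx":0,"dy":0,"dz":0.02,"rx":0,"ry":0,"rz":0,"hand":0.06},{"dx":0,"dy":0,"dz":0.014,"rx":0,"ry":0,"rz":0,"hand":0.06},{"dx":0,"dy":0,"dz":0.01,"rx":0,"ry":0,"rz":0,"hand":0.06},{"dx":0,"dy":0,"dz":0,"rx":0,"ry":0,"rz":0,"hand":0},{"dx":0,"dy":0,"dz":0,"rx":0,"ry":0,"rz":0,"hand":0},{"dx":0,"dy":0,"dz":0,"rx":0,"ry":0,"rz":0,"hand":0},{"dx":0,"dy":0,"dz":0,"rx":0,"ry":0,"rz":0,"hand":0}]' 25 && python3 -m pendant '[{"dx":0,"dy":0,"dz":0,"rx":0,"ry":0,"rz":0,"hand":0},{"dx":0,"dy":0,"dz":0,"rx":0,"ry":0,"rz":0,"hand":0},{"dx":0,"dy":0,"dz":0,"rx":0,"ry":0,"rz":0,"hand":0},{"dx":0,"dy":0,"dz":0,"rx":0,"ry":0,"rz":0,"hand":0}]'
```

```text
clock: 3.58
position: [0.4413, 0.0321, 0.0582]
ee_rot: [-0.0, 0.683, 0.731, -0.0]
contact_force: [2.4, -0.3, 8.7]
width: 0.0134
gripper_force: 27.7
clock: 3.92
position: [0.4414, 0.0321, 0.0582]
ee_rot: [0.0, 0.683, 0.731, -0.0]
contact_force: [-3.4, -0.5, 5.4]
width: 0.0137
gripper_force: 27.2
```

```bash
python3 -m pendant '[{"dx":0.006,"dy":0,"dz":0,"rx":0,"ry":0,"rz":0,"hand":0},{"dx":0.01,"dy":0,"dz":0,"rx":0,"ry":0,"rz":0,"hand":0},{"dx":0.01,"dy":0,"dz":0,"rx":0,"ry":0,"rz":0,"hand":0},{"dx":0.01,"dy":0,"dz":0,"rx":0,"ry":0,"rz":0,"hand":0},{"dx":0.01,"dy":0,"dz":0,"rx":0,"ry":0,"rz":0,"hand":0},{"dx":0.01,"dy":0,"dz":0,"rx":0,"ry":0,"rz":0,"hand":0},{"dx":0.01,"dy":0,"dz":0,"rx":0,"ry":0,"rz":0,"hand":0},{"dx":0.01,"dy":0,"dz":0,"rx":0,"ry":0,"rz":0,"hand":0},{"dx":0.01,"dy":0,"dz":0,"rx":0,"ry":0,"rz":0,"hand":0},{"dx":0.006,"dy":0,"dz":0,"rx":0,"ry":0,"rz":0,"hand":0}]' && python3 -m pendant '[{"dx":0.004,"dy":0,"dz":0,"rx":0,"ry":0,"rz":0,"hand":0},{"dx":0.004,"dy":0,"dz":0,"rx":0,"ry":0,"rz":0,"hand":0},{"dx":0.002,"dy":0,"dz":0,"rx":0,"ry":0,"rz":0,"hand":0},{"dx":0.002,"dy":0,"dz":0,"rx":0,"ry":0,"rz":0,"hand":0},{"dx":0,"dy":0,"dz":0,"rx":0,"ry":0,"rz":0,"hand":0}]'
```

```text
clock: 4.75
position: [0.4346, 0.1244, 0.0582]
ee_rot: [-0.0, 0.683, 0.731, -0.0]
contact_force: [-4.7, -1.8, 7.8]
width: 0.0133
gripper_force: 27.4
clock: 5.17
position: [0.4337, 0.1362, 0.0582]
ee_rot: [-0.0, 0.683, 0.731, -0.0]
contact_force: [-4.3, -0.4, 7.1]
width: 0.0137
gripper_force: 27.4
```

```bash
python3 -m pendant '[{"dx":0.002,"dy":0,"dz":0,"rx":0,"ry":0,"rz":0,"hand":0},{"dx":0.002,"dy":0,"dz":0,"rx":0,"ry":0,"rz":0,"hand":0},{"dx":0.001,"dy":0,"dz":0,"rx":0,"ry":0,"rz":0,"hand":0},{"dx":0,"dy":0,"dz":0,"rx":0,"ry":0,"rz":0,"hand":0}]'; python3 -m pendant '[{"dx":0.002,"dy":0,"dz":0,"rx":0,"ry":0,"rz":0,"hand":0},{"dx":0.001,"dy":0,"dz":0,"rx":0,"ry":0,"rz":0,"hand":0},{"dx":0,"dy":0,"dz":0,"rx":0,"ry":0,"rz":0,"hand":0}]'
```

```text
clock: 5.5
position: [0.4334, 0.1401, 0.0582]
ee_rot: [0.0, 0.682, 0.731, -0.001]
contact_force: [-3.7, -5.2, 7.9]
width: 0.0137
gripper_force: 27.4
clock: 5.75
position: [0.4334, 0.1402, 0.0581]
ee_rot: [0.002, 0.681, 0.732, -0.003]
contact_force: [-2.6, -15.5, 8.0]
width: 0.0135
gripper_force: 27.5
```

```bash
python3 -m pendant '[{"dx":-0.003,"dy":0,"dz":0,"rx":0,"ry":0,"rz":0,"hand":0},{"dx":0,"dy":0,"dz":0,"rx":0,"ry":0,"rz":0,"hand":0.06},{"dx":0,"dy":0,"dz":0,"rx":0,"ry":0,"rz":0,"hand":0.06},{"dx":0,"dy":0,"dz":0,"rx":0,"ry":0,"rz":0,"hand":0.06},{"dx":0,"dy":0,"dz":0,"rx":0,"ry":0,"rz":0,"hand":0.06},{"dx":0,"dy":0,"dz":-0.03,"rx":0,"ry":0,"rz":0,"hand":0.06},{"dx":0,"dy":0,"dz":-0.04,"rx":0,"ry":0,"rz":0,"hand":0.06},{"dx":-0.02,"dy":0,"dz":-0.03,"rx":0,"ry":0,"rz":0,"hand":0.085},{"dx":-0.04,"dy":0,"dz":-0.01,"rx":0,"ry":0,"rz":0,"hand":0.085},{"dx":-0.035,"dy":0,"dz":0,"rx":0,"ry":0,"rz":0,"hand":0.085},{"dx":0,"dy":0,"dz":0,"rx":0,"ry":0,"rz":0,"hand":0.085},{"dx":0,"dy":0,"dz":0,"rx":0,"ry":0,"rz":0,"hand":0.085}]'
python3 - <<'E'
from h import *
from rig import manip
import pickle
s=manip.get_state();im=manip.get_image("wrist");t=manip.get_image("top");pickle.dump((s,im,t),open("w2.pkl","wb"))
a=cv2.resize(im["frame"][20:270,230:430],None,fx=2,fy=2,interpolation=cv2.INTER_CUBIC)
b=cv2.resize(t["frame"][165:245,155:285],None,fx=3,fy=3,interpolation=cv2.INTER_CUBIC)
z=np.zeros((500,800,3),np.uint8);z[:,:400]=a;z[:240,405:795]=b
cv2.imwrite("pics/w2.png",z[:,:,::-1])
plan(s,[.4444,-.4002,.15],0)
E
```

```text
clock: 6.75
position: [0.441, 0.045, 0.1675]
ee_rot: [0.0, 0.684, 0.729, 0.0]
contact_force: [-1.0, -0.3, -0.2]
width: 0.0853
gripper_force: 0.0
pos [0.441  0.045  0.1675] d_tool [-0.4446 -0.0248  0.0174] rz 3.63 tilt fix deg [ 0.05 -0.02  0.  ] q6 -0.12
```

View pics/w2.png

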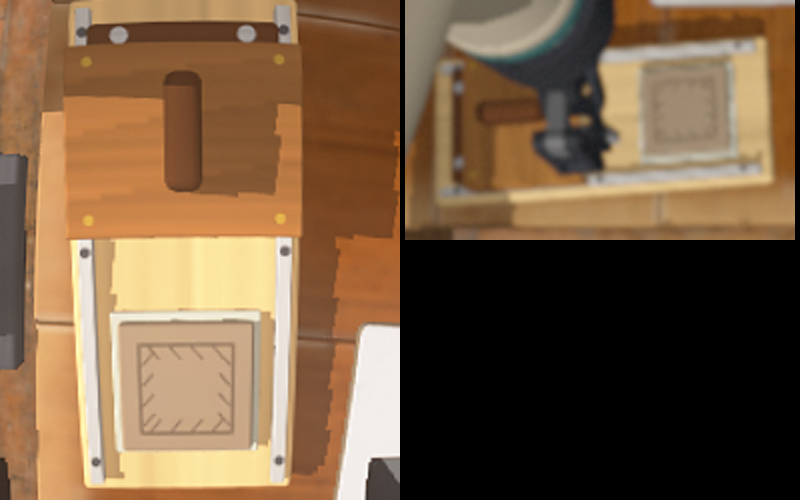

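The hood is against the stop and the pad is uncovered. In the crop, the scored square's corners are (137,343), (234,342), (233,433) and (141,434).

Run:
```python
from h import *
import pickle
s,im,t=pickle.load(open("w2.pkl","rb"))
for q in ([(137,343),(234,342),(233,433),(141,434)],[(120,322),(250,320),(252,449),(120,449)]):
    c=np.array([onz(im,(x+.5)/2-.5+230,(y+.5)/2-.5+20,.03,s) for x,y in q])
    dx=c[1]+c[2]-c[0]-c[3];dy=c[0]+c[1]-c[2]-c[3]
    print(c.mean(0).round(4),np.degrees([np.arctan2(dx[1],dx[0]),np.arctan2(-dy[0],dy[1])]).round(2),np.linalg.norm(dx)/2,np.linalg.norm(dy)/2)
c=np.array([onz(t,(x-405+.5)/3-.5+155,(y+.5)/3-.5+165,.03) for x,y in [(642,66),(732,62),(738,153),(645,158)]])
print("top pad",c.mean(0),np.linalg.norm(c[0]-c[1]),np.linalg.norm(c[1]-c[2]))
```

```text
[0.4414 0.0254] [4.21 4.48] 0.04490043250459698 0.0453114961882781
[0.441  0.0264] [4. 4.] 0.06245578763711332 0.0638033429711559
top pad [0.44269645 0.02103202] 0.06682418315465888 0.06843541658215117
```

```bash
python3 -m pendant '[{"dx":-0.01,"dy":0,"dz":-0.025,"rx":0,"ry":0,"rz":0,"hand":0.085},{"dx":-0.03,"dy":-0.001,"dz":-0.02,"rx":0,"ry":0,"rz":0,"hand":0.085},{"dx":-0.035,"dy":-0.002,"dz":0,"rx":0,"ry":0,"rz":0,"hand":0.085},{"dx":-0.035,"dy":-0.002,"dz":0,"rx":0,"ry":0,"rz":0,"hand":0.085},{"dx":-0.035,"dy":-0.002,"dz":0,"rx":0,"ry":0,"rz":0,"hand":0.085},{"dx":-0.035,"dy":-0.002,"dz":0,"rx":0,"ry":0,"rz":0,"hand":0.085},{"dx":-0.035,"dy":-0.002,"dz":0,"rx":0,"ry":0,"rz":0,"hand":0.085},{"dx":-0.035,"dy":-0.002,"dz":0,"rx":0,"ry":0,"rz":0,"hand":0.085},{"dx":-0.035,"dy":-0.002,"dz":0,"rx":0,"ry":0,"rz":0,"hand":0.085},{"dx":-0.035,"dy":-0.002,"dz":0,"rx":0,"ry":0,"rz":0,"hand":0.085},{"dx":-0.035,"dy":-0.002,"dz":0,"rx":0,"ry":0,"rz":0,"hand":0.085},{"dx":-0.035,"dy":-0.002,"dz":0,"rx":0,"ry":0,"rz":0,"hand":0.085}]' && python3 -m pendant '[{"dx":-0.03,"dy":-0.002,"dz":0.02,"rx":0,"ry":0,"rz":0,"hand":0.085},{"dx":-0.02,"dy":-0.001,"dz":0.02,"rx":0,"ry":0,"rz":0,"hand":0.085},{"dx":0,"dy":0,"dz":0,"rx":0,"ry":0,"rz":0,"hand":0.085},{"dx":0,"dy":0,"dz":0,"rx":0,"ry":0,"rz":0,"hand":0.085}]'
python3 - <<'E'
from h import *
from rig import manip
import pickle
s=manip.get_state();im=manip.get_image("wrist");pickle.dump((s,im),open("w3.pkl","wb"))
p=proj(im,[.444,-.40,.034],s);u,v=[int(k) for k in p];print(p)
u0,v0=max(u-100,0),max(v-130,0);print(u0,v0)
cv2.imwrite("pics/w3.png",cv2.resize(im["frame"][v0:v0+200,u0:u0+200],None,fx=3,fy=3,interpolation=cv2.INTER_CUBIC)[:,:,::-1])
plan(s,[.4444,-.4002,.15],0)
E
```

```text
clock: 7.85
position: [0.4466, -0.3443, 0.2115]
ee_rot: [-0.001, 0.682, 0.731, 0.0]
contact_force: [-0.1, 0.2, -0.0]
width: 0.0846
gripper_force: 0.0
clock: 8.18
position: [0.4462, -0.3931, 0.1699]
ee_rot: [-0.003, 0.683, 0.73, 0.001]
contact_force: [0.5, 1.2, 1.1]
width: 0.0846
gripper_force: 0.0
[321.37137975 202.26971182]
221 72
pos [ 0.4462 -0.3931  0.1699] d_tool [-0.0071 -0.0023  0.0199] rz 3.85 tilt fix deg [-0.14 -0.26  0.  ] q6 -0.91
```

View pics/w3.png

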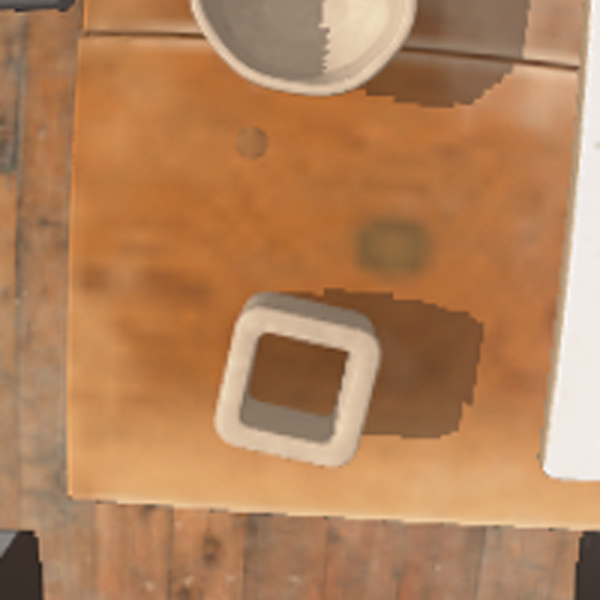

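The tube is at crop (298,385), turned. Its top rim edges run left (243,318)–(216,430), right (381,360)–(352,455), top (262,307)–(360,330) and bottom (230,448)–(330,468). The bowl is at (305,10).

Run:
```python
from h import *
import pickle
s,im=pickle.load(open("w3.pkl","rb"))
E=[onz(im,(x+.5)/3-.5+221,(y+.5)/3-.5+72,.034,s) for x,y in [(243,318),(216,430),(381,360),(352,455),(262,307),(360,330),(230,448),(330,468)]]
E=np.array(E).reshape(4,2,2)
v=E[:,1]-E[:,0];v[:2]*=-1
ang=np.degrees(np.arctan2(v[:,1],v[:,0]));print(ang)
a=np.radians(np.mean([ang[0]-90,ang[1]-90,ang[2],ang[3]]));ex=np.array([np.cos(a),np.sin(a)]);ey=np.array([-ex[1],ex[0]])
m=E.mean(1);l,r,t,b=m;c=ex*(l@ex+r@ex)/2+ey*(t@ey+b@ey)/2
print("tube",c.round(4),np.degrees(a),(r-l)@ex,(t-b)@ey)
i=[(255,335),(350,350),(335,418)]
plan(s,[*c,.1],a);plan(s,[*c,.1],a+np.pi/2);print(s["qpos"].round(2))
print("bowl",onz(im,305/3+221,72,.036,s))
```

```text
[79.46051708 78.31830751 -9.57742095 -8.02697134]
tube [ 0.4428 -0.3996] -9.956391924023338 0.043963433679096116 0.045921920818182194
pos [ 0.4462 -0.3931  0.1699] d_tool [-0.0066 -0.0037  0.0699] rz 13.81 tilt fix deg [-0.14 -0.26  0.  ] q6 -0.91
pos [ 0.4462 -0.3931  0.1699] d_tool [-0.0066 -0.0037  0.0699] rz -76.19 tilt fix deg [-0.14 -0.26  0.  ] q6 -0.91
[-0.84  0.35  1.56  0.    1.24 -0.91]
bowl [ 0.43729328 -0.28117838]
```

```bash
python3 -m pendant '[{"dx":0,"dy":0,"dz":0,"rx":0,"ry":0,"rz":6.9,"hand":0.085},{"dx":0,"dy":0,"dz":0,"rx":0,"ry":0,"rz":6.9,"hand":0.085},{"dx":0,"dy":0,"dz":0.03,"rx":0,"ry":0,"rz":0,"hand":0.085},{"dx":0,"dy":0,"dz":0.03,"rx":0,"ry":0,"rz":0,"hand":0.085},{"dx":0,"dy":0,"dz":0,"rx":0,"ry":0,"rz":0,"hand":0.085},{"dx":0,"dy":0,"dz":0,"rx":0,"ry":0,"rz":0,"hand":0.085}]'
python3 - <<'E'
from h import *
from rig import manip
s=manip.get_state()
plan(s,[.4428,-.3996,.008],np.radians(-9.96))
E
```

```text
clock: 8.73
position: [0.4463, -0.3922, 0.1122]
ee_rot: [-0.001, 0.765, 0.644, 0.0]
contact_force: [0.7, -0.2, -0.5]
width: 0.0848
gripper_force: 0.0
pos [ 0.4463 -0.3922  0.1122] d_tool [-0.0081 -0.0019  0.1042] rz 0.11 tilt fix deg [-0.1  -0.12  0.  ] q6 -0.67
```

```bash
python3 -m pendant '[{"dx":-0.008,"dy":-0.002,"dz":0.014,"rx":0,"ry":0,"rz":0,"hand":0.085},{"dx":0,"dy":0,"dz":0.025,"rx":0,"ry":0,"rz":0,"hand":0.085},{"dx":0,"dy":0,"dz":0.025,"rx":0,"ry":0,"rz":0,"hand":0.085},{"dx":0,"dy":0,"dz":0.02,"rx":0,"ry":0,"rz":0,"hand":0.085},{"dx":0,"dy":0,"dz":0.013,"rx":0,"ry":0,"rz":0,"hand":0.085},{"dx":0,"dy":0,"dz":0.007,"rx":0,"ry":0,"rz":0,"hand":0.085},{"dx":0,"dy":0,"dz":0,"rx":0,"ry":0,"rz":0,"hand":0.02},{"dx":0,"dy":0,"dz":0,"rx":0,"ry":0,"rz":0,"hand":0.02},{"dx":0,"dy":0,"dz":0,"rx":0,"ry":0,"rz":0,"hand":0.02},{"dx":0,"dy":0,"dz":0,"rx":0,"ry":0,"rz":0,"hand":0.02},{"dx":0,"dy":0,"dz":0,"rx":0,"ry":0,"rz":0,"hand":0.02},{"dx":0,"dy":0,"dz":0,"rx":0,"ry":0,"rz":0,"hand":0.02}]' 35; python3 -m pendant '[{"dx":0,"dy":0,"dz":0,"rx":0,"ry":0,"rz":0,"hand":0.02},{"dx":0,"dy":0,"dz":0,"rx":0,"ry":0,"rz":0,"hand":0.02},{"dx":0,"dy":0,"dz":0,"rx":0,"ry":0,"rz":0,"hand":0.02},{"dx":0,"dy":0,"dz":0,"rx":0,"ry":0,"rz":0,"hand":0.02}]'
```

```text
clock: 9.73
position: [0.4438, -0.4029, 0.0102]
ee_rot: [0.002, 0.766, 0.643, 0.0]
contact_force: [-0.3, 0.1, 6.7]
width: 0.0453
gripper_force: 36.4
clock: 10.07
position: [0.4439, -0.4029, 0.0103]
ee_rot: [0.002, 0.766, 0.643, 0.0]
contact_force: [-0.0, 1.1, 6.0]
width: 0.0454
gripper_force: 36.4
```

```bash
python3 -m pendant '[{"dx":0,"dy":0,"dz":-0.005,"rx":0,"ry":0,"rz":0,"hand":0.02},{"dx":0,"dy":0,"dz":-0.01,"rx":0,"ry":0,"rz":0,"hand":0.02},{"dx":0,"dy":0,"dz":-0.015,"rx":0,"ry":0,"rz":0,"hand":0.02},{"dx":0,"dy":0,"dz":-0.02,"rx":0,"ry":0,"rz":0,"hand":0.02},{"dx":0,"dy":0,"dz":-0.02,"rx":0,"ry":0,"rz":0,"hand":0.02},{"dx":0,"dy":0,"dz":-0.02,"rx":0,"ry":0,"rz":0,"hand":0.02},{"dx":0,"dy":0,"dz":-0.02,"rx":0,"ry":0,"rz":0,"hand":0.02},{"dx":0,"dy":0,"dz":-0.02,"rx":0,"ry":0,"rz":0,"hand":0.02},{"dx":0,"dy":0,"dz":-0.02,"rx":0,"ry":0,"rz":0,"hand":0.02},{"dx":0,"dy":0,"dz":-0.01,"rx":0,"ry":0,"rz":0,"hand":0.02},{"dx":0,"dy":0,"dz":0,"rx":0,"ry":0,"rz":-7,"hand":0.02},{"dx":0,"dy":0,"dz":0,"rx":0,"ry":0,"rz":-7,"hand":0.02}]'; python3 -m pendant '[{"dx":0,"dy":0,"dz":0,"rx":0,"ry":0,"rz":0,"hand":0.02},{"dx":0,"dy":0,"dz":0,"rx":0,"ry":0,"rz":0,"hand":0.02}]'
python3 - <<'E'
from h import *
from rig import manip
s=manip.get_state()
plan(s,[.4415,.0245,.15],np.radians(4.1))
E
```

```text
clock: 11.07
position: [0.443, -0.4022, 0.1697]
ee_rot: [0.001, 0.68, 0.734, -0.0]
contact_force: [-0.6, 0.1, -1.1]
width: 0.0455
gripper_force: 36.0
clock: 11.23
position: [0.4425, -0.4017, 0.1682]
ee_rot: [-0.0, 0.683, 0.73, 0.0]
contact_force: [-0.2, -0.1, -0.5]
width: 0.0455
gripper_force: 36.0
pos [ 0.4425 -0.4017  0.1682] d_tool [0.4253 0.0276 0.0184] rz -0.25 tilt fix deg [-0.01 -0.03  0.  ] q6 -0.92
```

```bash
python3 -m pendant '[{"dx":0.015,"dy":0.001,"dz":0,"rx":0,"ry":0,"rz":0,"hand":0.02},{"dx":0.025,"dy":0.002,"dz":0,"rx":0,"ry":0,"rz":0,"hand":0.02},{"dx":0.025,"dy":0.002,"dz":0,"rx":0,"ry":0,"rz":0,"hand":0.02},{"dx":0.025,"dy":0.002,"dz":0,"rx":0,"ry":0,"rz":0,"hand":0.02},{"dx":0.025,"dy":0.002,"dz":0,"rx":0,"ry":0,"rz":0,"hand":0.02},{"dx":0.025,"dy":0.002,"dz":0,"rx":0,"ry":0,"rz":0,"hand":0.02},{"dx":0.025,"dy":0.002,"dz":0,"rx":0,"ry":0,"rz":0,"hand":0.02},{"dx":0.025,"dy":0.002,"dz":0,"rx":0,"ry":0,"rz":0,"hand":0.02},{"dx":0.025,"dy":0.002,"dz":0,"rx":0,"ry":0,"rz":0,"hand":0.02},{"dx":0.025,"dy":0.002,"dz":0,"rx":0,"ry":0,"rz":0,"hand":0.02},{"dx":0.025,"dy":0.002,"dz":0,"rx":0,"ry":0,"rz":0,"hand":0.02},{"dx":0.025,"dy":0.002,"dz":0,"rx":0,"ry":0,"rz":0,"hand":0.02}]' && python3 -m pendant '[{"dx":0.025,"dy":0.002,"dz":0,"rx":0,"ry":0,"rz":0,"hand":0.02},{"dx":0.025,"dy":0.002,"dz":0,"rx":0,"ry":0,"rz":0,"hand":0.02},{"dx":0.025,"dy":0.002,"dz":0,"rx":0,"ry":0,"rz":0,"hand":0.02},{"dx":0.025,"dy":0.002,"dz":0,"rx":0,"ry":0,"rz":0,"hand":0.02},{"dx":0.02,"dy":0,"dz":0,"rx":0,"ry":0,"rz":0,"hand":0.02},{"dx":0.015,"dy":0,"dz":0,"rx":0,"ry":0,"rz":0,"hand":0.02},{"dx":0,"dy":0,"dz":0,"rx":0,"ry":0,"rz":0,"hand":0.02},{"dx":0,"dy":0,"dz":0.02,"rx":0,"ry":0,"rz":0,"hand":0.02},{"dx":0,"dy":0,"dz":0.02,"rx":0,"ry":0,"rz":0,"hand":0.02},{"dx":0,"dy":0,"dz":0.015,"rx":0,"ry":0,"rz":0,"hand":0.02},{"dx":0,"dy":0,"dz":0,"rx":0,"ry":0,"rz":0,"hand":0.02},{"dx":0,"dy":0,"dz":0,"rx":0,"ry":0,"rz":0,"hand":0.02}]'
python3 - <<'E'
from h import *
from rig import manip
import pickle
s=manip.get_state();im=manip.get_image("wrist");t=manip.get_image("top");c=manip.get_image("scene");pickle.dump((s,im,t,c),open("w4.pkl","wb"))
plan(s,[.4415,.0245,.0503],np.radians(4.1))
a=cv2.resize(im["frame"][100:300,220:420],None,fx=2.5,fy=2.5,interpolation=cv2.INTER_CUBIC)
b=cv2.resize(c["frame"][200:350,160:310],None,fx=2,fy=2,interpolation=cv2.INTER_CUBIC)
z=np.zeros((500,800,3),np.uint8);z[:,:500]=a;z[:300,500:]=b
cv2.imwrite("pics/w4.png",z[:,:,::-1])
E
```

```text
clock: 12.23
position: [0.4443, -0.1088, 0.1681]
ee_rot: [-0.001, 0.683, 0.731, 0.0]
contact_force: [0.6, 0.1, -0.2]
width: 0.0457
gripper_force: 36.0
clock: 13.23
position: [0.4429, 0.024, 0.1128]
ee_rot: [-0.001, 0.682, 0.731, -0.001]
contact_force: [-0.5, 0.2, -0.2]
width: 0.0453
gripper_force: 36.0
pos [0.4429 0.024  0.1128] d_tool [ 0.0005 -0.0012  0.0625] rz -0.13 tilt fix deg [-0.13 -0.02  0.  ] q6 -0.17
```

View pics/w4.png

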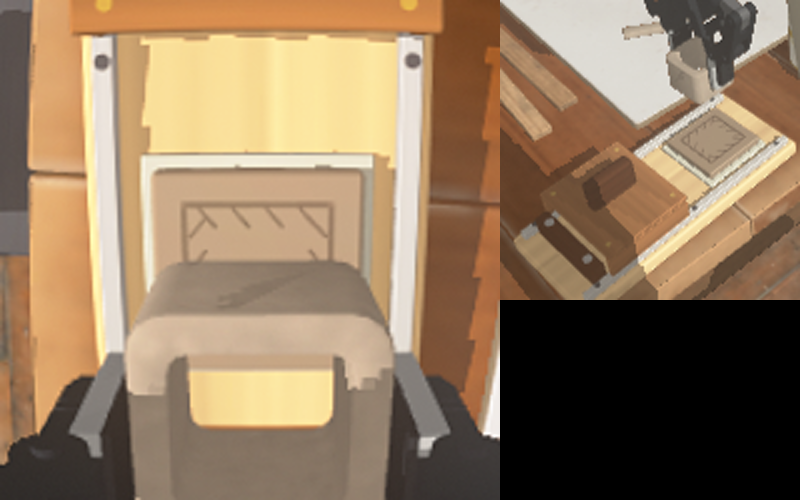

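The tube hangs square over the pad. In the crop, its +y face has its bottom edge at row 262 (x about 150–365) and its top edge at about row 318. The scored square's top edge is at row 204, x 183–333.

Run:
```python
from h import *
import pickle
s,im,t,c=pickle.load(open("w4.pkl","rb"))
g=lambda x,y,z:onz(im,(x+.5)/2.5-.5+220,(y+.5)/2.5-.5+100,z,s)
M=rot(s["ee_rot"]);ex=M[:2,1];ey=M[:2,0]
rel=lambda p:((p-s["position"][:2])@ex,(p-s["position"][:2])@ey)
for n,x,y,z in [("botedge",257,262,.1025),("topedge",260,316,.1365),("topL",127,360,.1365),("topR",392,360,.1365)]: print(n,np.round(rel(g(x,y,z)),4))
a,b=g(183,204,.03),g(333,204,.03);print("score",a,b,"ctr est",(a+b)/2-ey*.0228, np.degrees(np.arctan2(*(b-a)[::-1])))
a,b=g(151,169,.03),g(364,169,.03);print("pad",a,b,"ctr est",(a+b)/2-ey*.032)
```

```text
botedge [-0.0011  0.0254]
topedge [-0.0004  0.0257]
topL [-0.0228  0.0178]
topR [0.0217 0.0178]
score [0.41792919 0.04550664] [0.46244782 0.04858619] ctr est [0.44176611 0.02430106] 3.9570862595413865
pad [0.40789309 0.05546503] [0.4707172  0.05980127] ctr est [0.44151932 0.02570985]
```

```bash
python3 -m pendant '[{"dx":-0.002,"dy":-0.0005,"dz":0,"rx":0,"ry":0,"rz":0,"hand":0.02},{"dx":0,"dy":0,"dz":0.01,"rx":0,"ry":0,"rz":0,"hand":0.02},{"dx":0,"dy":0,"dz":0.01,"rx":0,"ry":0,"rz":0,"hand":0.02},{"dx":0,"dy":0,"dz":0.01,"rx":0,"ry":0,"rz":0,"hand":0.02},{"dx":0,"dy":0,"dz":0.01,"rx":0,"ry":0,"rz":0,"hand":0.02},{"dx":0,"dy":0,"dz":0.008,"rx":0,"ry":0,"rz":0,"hand":0.02},{"dx":0,"dy":0,"dz":0.006,"rx":0,"ry":0,"rz":0,"hand":0.02},{"dx":0,"dy":0,"dz":0.004,"rx":0,"ry":0,"rz":0,"hand":0.02},{"dx":0,"dy":0,"dz":0.003,"rx":0,"ry":0,"rz":0,"hand":0.02},{"dx":0,"dy":0,"dz":0,"rx":0,"ry":0,"rz":0,"hand":0.02},{"dx":0,"dy":0,"dz":0,"rx":0,"ry":0,"rz":0,"hand":0.02},{"dx":0,"dy":0,"dz":0,"rx":0,"ry":0,"rz":0,"hand":0.02}]'
python3 - <<'E'
from h import *
from rig import manip
import pickle
s=manip.get_state();im=manip.get_image("wrist");c=manip.get_image("scene");t=manip.get_image("top");pickle.dump((s,im,c,t),open("w5.pkl","wb"))
plan(s,[.4423,.022,.0515],np.radians(4.1))
a=cv2.resize(im["frame"][100:300,220:420],None,fx=2,fy=2,interpolation=cv2.INTER_CUBIC)
b=cv2.resize(c["frame"][210:310,200:300],None,fx=4,fy=4,interpolation=cv2.INTER_CUBIC)
d=t["frame"][80:280,120:520]; e=c["frame"][150:350,160:560]
z=np.vstack([np.hstack([a,b]),np.hstack([d,e])])
cv2.imwrite("pics/w5.png",z[:,:,::-1])
E
```

```text
clock: 14.38
position: [0.4439, 0.0222, 0.0526]
ee_rot: [0.0, 0.682, 0.732, 0.0]
contact_force: [1.2, 0.3, -0.7]
width: 0.0457
gripper_force: 36.0
pos [0.4439 0.0222 0.0526] d_tool [-0.     -0.0016  0.0011] rz -0.07 tilt fix deg [0.05 0.   0.  ] q6 -0.18
```

View pics/w5.png

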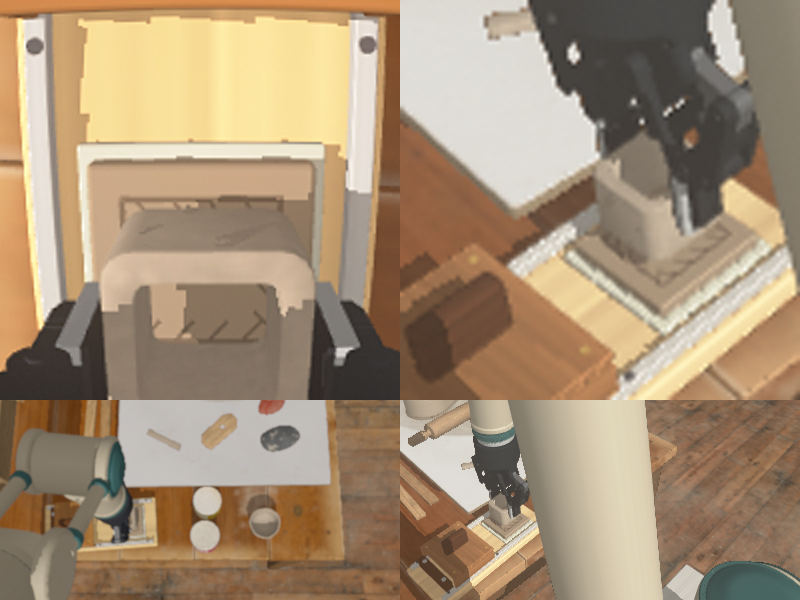

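The tube hangs just above the pad and is parallel to the square. Its bottom edge at row 209 is centred at x≈208, against x≈202 for the score line, so it sits about 1.6 mm to one side. The pots and bowl are upright. One small trim is left.

```bash
python3 -m pendant '[{"dx":0,"dy":-0.0016,"dz":0.0015,"rx":0,"ry":0,"rz":0,"hand":0.02},{"dx":0,"dy":0,"dz":0,"rx":0,"ry":0,"rz":0,"hand":0.02},{"dx":0,"dy":0,"dz":0,"rx":0,"ry":0,"rz":0,"hand":0.02},{"dx":0,"dy":0,"dz":0,"rx":0,"ry":0,"rz":0,"hand":0.02},{"dx":0,"dy":0,"dz":0,"rx":0,"ry":0,"rz":0,"hand":0.02},{"dx":0,"dy":0,"dz":0,"rx":0,"ry":0,"rz":0,"hand":0.02}]'
python3 - <<'E'
from h import *
import pickle
s,im,c,t=pickle.load(open("w5.pkl","rb"))
g=lambda x,y,z:onz(im,(x+.5)/2-.5+220,(y+.5)/2-.5+100,z,s)
M=rot(s["ee_rot"]);ey=M[:2,0]
print("tube",g(208,209,.0423)-.023*ey,"pad",g(202.5,198,.03)-.0228*ey, g(202,162,.03)-.032*ey)
# pots/bowl before-after shift in top view
_,d=pickle.load(open("d0.pkl","rb"))
a,b=[cv2.cvtColor(k["frame"][165:235,305:410],cv2.COLOR_RGB2GRAY).astype(np.float32) for k in (d["top"],t)]
print("shift px",cv2.phaseCorrelate(a,b))
E
```

```text
clock: 15.03
position: [0.4419, 0.022, 0.0508]
ee_rot: [0.0, 0.682, 0.732, 0.0]
contact_force: [-0.5, 0.6, -1.7]
width: 0.0455
gripper_force: 36.0
tube [0.4432773  0.02465232] pad [0.44180769 0.02448019] [0.44163072 0.02537109]
shift px ((0.006165636944281516, -0.012014371897670628), 0.9909299822991767)
```

Before the trim the tube was about 1.5 mm off in x, and the trim has taken that out. The pots and bowl haven't moved, so I'm handing it in.

```bash
python3 -c "
from rig import manip
print(manip.sign_off())"
```

```text
the job is handed in; nothing more can be done
None
```

I handed the job in at about 15 s with the hood against its stop and the tube held about 10 mm above the scored square, centred to roughly 1 mm by my measurements; the pots and bowl did not move, and sign-off gave no verdict.

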